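Gauge the stacking sleeves on the go pin and sort them

ROBOT

A 6-joint arm with a two-finger parallel gripper is mounted at the origin on the work surface. World frame = base frame: x ahead of the robot, y to its left, z up, the work surface at z = 0. Lengths are in mm, angles in degrees, forces in N, time in s.
With the tool pointing down it reaches from about 350 to 850 mm from the base axis. Payload 8.1 kg.
Tool frame: the origin (TCP) lies midway between the tips of the shut fingers; the grasp point (between the pads) lies 19 mm behind it; z points along the fingers, y is the line along which they close (so a half turn about z gives the same grasp; the last joint's range is limited). The gripper opens to 85 mm and grips with 20 to 120 N. Pads are 22 mm wide; open, the fingers measure 114 mm over their backs; the gripper's body (76 mm by 85 mm) begins 54 mm behind the grasp point. The pads swing forward as they close: fully open they stand 13 mm farther back than shut.
Start: joints at [69.248, 7.471, 85.268, -0, 87.261, -4.893], TCP at [163.945, 577.172, 198.592] pointing down, gripper open.
Joint ranges: [-169.43, 169.43], [-51.17, 129.36], [1.28, 143.12], [-76.62, 256.62], [0, 156.53], [-152.29, 152.29]. Speed limits (degrees/s): [136.94, 136.94, 159.86, 180, 180, 180].

INTERFACE

Orientations are given as [roll, pitch, yaw] about the fixed x, y, z axes, in that order (R = Rz(yaw) Ry(pitch) Rx(roll)).
In Python, from bench import r gives the robot as it stands. The module is installed in compiled form; this text tells all that it offers.
- The arm moves only by the tool jog_arm, never from a script. Its argument "rows" is a list of rows, each a list of 2 entries, a list of its own where there are three numbers: the shift along the tool's x, y, z in mm, then the turn, a rotation vector about the tool's x, y, z in rad. A call has 1 to 10 rows; each row is the pose to reach, as a shift and turn from the pose commanded when the call began, along the tool's axes at that moment; what a row does not reach only later rows make up. A row lasts 1/10 s, in which the tool goes at most 50 mm and 8.59 degrees, less where a joint would pass 70% of its speed; a pose out of reach is approached as far as the arm can. A call with a gripper value outside its range is refused whole. "grip" is the finger opening in mm, from 0 to 85.4, set as the call begins (left out, the last holds). The fingers move at their own pace and stop on an object; "force" is the grip in N (left out, the last holds). Time passes only in rows, so rows that repeat a pose let the fingers close. It gives the time, the measured TCP pose, the force, the opening and the grip force at its end, in the units of the state.
- r.sense(): the state, without advancing time (a new reading comes with each control period).
- r.snapshot(name): name is "side" or "top" or "wrist"; returns (picture, depth): 400x640x3 uint8, blue, green, red; 400x640 float32, mm along the optical axis (not along the pixel's ray), 0 where there is no reading.
- r.camera_params(name): a dict with "fx", "fy", "cx", "cy" (pixels), "pose" (4x4, takes a point from camera to world coordinates); the wrist camera has in their place "tool_from_camera" (4x4, takes a point from camera to tool coordinates, whose origin is the TCP and whose axes are the flange's). Camera axes: x right, y down, z forward; pixel columns grow to the right and rows downward; lengths in mm; the calibration is good to about 2 mm. A picture is of the moment at which its call begins: read the wrist's pose just before it. camera_params takes no time and is no camera call.
- r.hand_in(): hands the job in; it is judged then, once.
The state is a dict: "time": time; "joint_pos": joint angles; "qd": joint speeds; "joint_efforts": joint torques, N m; "tool_pos": TCP position; "tcp_rot": TCP orientation; "ft_force": force on the tool from outside, world axes, zero at the start; "wrist_torque": the same for the moment, N m; "finger_gap": finger opening in mm; "grip_force": force on a finger pad.
Only numpy, scipy, OpenCV 4.12 (cv2) and the standard library are available. Lean on these libraries where they do the work, as an engineer would, in place of code of your own. Each camera call takes 0.05 s, during which the arm holds its last target. There are 200 camera calls.

TASK

Check both yellow sleeves on the steel gauge pin, one after the other: slide the sleeve gently down over the pin until it stops, never forcing it, feel whether it goes fully home on the seat disc or stops short, and put it away before you try the other. Stand a sleeve that goes fully home upright on the floor of the green tray and one that stops short upright on the floor of the white tub, let go of them, and leave everything else where it is.

Things in the scene. Friction and masses are not known exactly. Their poses are not given: they have to be found in the camera images.
- sleeve_a: yellow plastic sleeve, 120 mm tall, standing open end down: round body 48 mm across and 80 mm tall, on top of it a square grip head 28 x 28 mm (z 80 to 120 mm). Blind bore of 32 mm from below: 72 mm deep if good, too short if badly moulded; the two look the same and either may be good or bad. Origin: centre of the lower rim; z up, x and y square to the head's faces. 0.1 to 0.2 kg
- sleeve_b: yellow plastic sleeve, 120 mm tall, standing open end down: round body 48 mm across and 80 mm tall, on top of it a square grip head 28 x 28 mm (z 80 to 120 mm). Blind bore of 32 mm from below: 72 mm deep if good, too short if badly moulded; the two look the same and either may be good or bad. Origin: centre of the lower rim; z up, x and y square to the head's faces. 0.1 to 0.2 kg
- gauge: go gauge, fixed: blue base plate 110 x 110 x 12 mm, on it a dark steel seat disc 60 mm in diameter (top at 20 mm), and from that an upright steel pin 30 mm in diameter and 65 mm tall with a 1.5 mm chamfer at its tip. Origin: centre of the plate's underside; z up
- gauge_seat (a point): centre of the seat disc's upper face, on the pin's axis, 20 mm above the bench; z up. The rim of a good sleeve rests here; a bad one stops well above it. The bore's clearance around the pin is about 1 mm on each side
- gauge_tip (a point): centre of the pin's tip, 85 mm above the bench
- green_tray: green plastic seed tray, fixed, open at the top, 300 mm along its x, 200 mm along its y, 55 mm tall, walls and floor 4 mm. It may stand left or right. Origin: centre of its underside. Three plant pellets stand at its +x end (local x about 75 to 125 mm); the rest of its floor is free
- white_tub: white plastic tub, fixed, open at the top and empty, 300 mm along its x, 200 mm along its y, 70 mm tall, walls and floor 5 mm. It may stand left or right. Origin: centre of its underside
- beaker: glass beaker, 68 mm diameter, 85 mm tall, a bystander to be left alone. Origin: centre of its underside
- brush: small hand brush 170 mm long, lying flat, a bystander to be left alone. Origin: on its axis, near the middle of its length
- pellet_1: dry brown plant pellet, 41 mm diameter, 36 mm tall, standing at one short end of the green tray, a bystander to be left alone. Origin: centre of its underside
- pellet_2: dry brown plant pellet, 41 mm diameter, 36 mm tall, standing at one short end of the green tray, a bystander to be left alone. Origin: centre of its underside
- pellet_3: dry brown plant pellet, 41 mm diameter, 36 mm tall, standing at one short end of the green tray, a bystander to be left alone. Origin: centre of its underside
Not all that is in view belongs to the job. Leave any black look-alike of the sleeve_a alone. Leave any orange look-alike of the sleeve_b alone.

How it is judged (in metres and radians):
On the way, in this order (a step that is already met when the one before it is completed fails the run):
1. a first sleeve has been slid down the gauge pin as far as it goes (a good one onto the seat disc, a bad one to its stop) (((z of sleeve_b in the frame of gauge_seat between -0.004 and 0.004 m and horizontal distance between sleeve_b and gauge_seat below 0.004 m and angle between sleeve_b's own z axis and vertical below 0.07 rad and contact force between sleeve_b and gauge above 0.4 N) or (z of sleeve_a in the frame of gauge_seat between 0.015 and 0.024 m and horizontal distance between sleeve_a and gauge_seat below 0.004 m and angle between sleeve_a's own z axis and vertical below 0.07 rad and contact force between sleeve_a and gauge above 0.4 N))), for 0.15 s.
2. that sleeve stands released where it belongs: green tray if it went home, white tub if it stopped short (((x of sleeve_b in the frame of green_tray between -0.128 and 0.128 m and y of sleeve_b in the frame of green_tray between -0.08 and 0.08 m and z of sleeve_b in the frame of green_tray between 0 and 0.01 m and angle between sleeve_b's own z axis and vertical below 0.1 rad and linear speed of sleeve_b below 0.03 m/s and contact force between sleeve_b and the fingers below 0.1 N) or (x of sleeve_a in the frame of white_tub between -0.128 and 0.128 m and y of sleeve_a in the frame of white_tub between -0.08 and 0.08 m and z of sleeve_a in the frame of white_tub between 0 and 0.01 m and angle between sleeve_a's own z axis and vertical below 0.1 rad and linear speed of sleeve_a below 0.03 m/s and contact force between sleeve_a and the fingers below 0.1 N))), for 0.2 s.
3. with the first put away, the other sleeve has been slid down the gauge pin as far as it goes ((((x of sleeve_b in the frame of green_tray between -0.128 and 0.128 m and y of sleeve_b in the frame of green_tray between -0.08 and 0.08 m and z of sleeve_b in the frame of green_tray between 0 and 0.01 m and angle between sleeve_b's own z axis and vertical below 0.1 rad and linear speed of sleeve_b below 0.03 m/s and contact force between sleeve_b and the fingers below 0.1 N) and (z of sleeve_a in the frame of gauge_seat between 0.015 and 0.024 m and horizontal distance between sleeve_a and gauge_seat below 0.004 m and angle between sleeve_a's own z axis and vertical below 0.07 rad and contact force between sleeve_a and gauge above 0.4 N)) or ((x of sleeve_a in the frame of white_tub between -0.128 and 0.128 m and y of sleeve_a in the frame of white_tub between -0.08 and 0.08 m and z of sleeve_a in the frame of white_tub between 0 and 0.01 m and angle between sleeve_a's own z axis and vertical below 0.1 rad and linear speed of sleeve_a below 0.03 m/s and contact force between sleeve_a and the fingers below 0.1 N) and (z of sleeve_b in the frame of gauge_seat between -0.004 and 0.004 m and horizontal distance between sleeve_b and gauge_seat below 0.004 m and angle between sleeve_b's own z axis and vertical below 0.07 rad and contact force between sleeve_b and gauge above 0.4 N)))), for 0.15 s.
At the end, for the whole second after the job is handed in: The sleeve that went fully home stands on the floor of the green tray and the one that stopped short on the floor of the white tub, both upright within 0.1 rad, at rest and released (x of sleeve_b in the frame of green_tray between -0.128 and 0.128 m and y of sleeve_b in the frame of green_tray between -0.08 and 0.08 m and z of sleeve_b in the frame of green_tray between 0 and 0.01 m and angle between each of sleeve_b, sleeve_a's own z axis and vertical below 0.1 rad and linear speed of each of sleeve_b, sleeve_a below 0.03 m/s and contact force between each of sleeve_b, sleeve_a and the fingers below 0.1 N and x of sleeve_a in the frame of white_tub between -0.128 and 0.128 m and y of sleeve_a in the frame of white_tub between -0.08 and 0.08 m and z of sleeve_a in the frame of white_tub between 0 and 0.01 m); the robot touches nothing.
It fails at once if a sleeve forced against the gauge with more than 100 N (contact force between any of sleeve_a, sleeve_b and gauge above 100 N).
It fails at once if a bystander (pellet, beaker, brush) moved more than 40 mm (distance of any of beaker, brush, pellet_1, pellet_2, pellet_3 from where it was at the start of the episode above 0.04 m).
It also fails if it takes over 72 s, if anything falls off the work surface, if the arm or the gripper's body presses on something with over 40 N, if the wrist force passes 120 N, or if a joint passes its speed limit or range.

## Working session

There is one attempt and no reset: what is moved stays moved. The work goes in short steps, Python scripts to look and compute and a tool call to move; the robot and the scene stay as the last step left them, time stands still between calls to the robot, and variables do not carry over. Pictures are saved under pics/ and viewed, at most 10 in all, crops included, and the job is handed in when it is done.

Besides the shell and the picture viewer there is one more tool, called after "Emit:" as name(argument=value, ...), one argument or row to a line, values as JSON. jog_arm: Moves the arm, as the interface text tells. Its arguments: {"type":"object","properties":{"rows":{"type":"array"},"grip":{"type":"number"},"force":{"type":"number"}},"required":["rows"]}

```bash
mkdir -p pics; ls; python3 - <<'E'
from bench import r
import cv2,numpy as np
s=r.sense();print(s)
for n in("top","side"):
    im,d=r.snapshot(n);cv2.imwrite(f"pics/{n}0.png",im);np.save(f"pics/{n}0.npy",d);print(n,r.camera_params(n))
print(r.camera_params("wrist"))
E
```

```text
pics
{'time': 0.0, 'joint_pos': array([ 6.92478865e+01,  7.51341994e+00,  8.53290620e+01,  1.40622488e-03,
        8.72613449e+01, -4.89497359e+00]), 'qd': array([-0.02716325, -0.07473845, -0.06393602,  0.02564582,  0.00302894,
       -0.02476635]), 'joint_efforts': array([-2.71049117e-03, -5.69351470e+01, -5.00574195e+01, -1.54525992e-04,
        1.36931345e-02, -9.42724751e-05]), 'tool_pos': array([163.71831074, 576.60637754, 197.56416315]), 'tcp_rot': array([-1.79896672e+02, -1.02588605e-02,  1.64142782e+02]), 'ft_force': array([0.98128739, 0.06263615, 0.11150375]), 'wrist_torque': array([-0.01693705,  0.03460755, -0.00849198]), 'grip_force': 0.0, 'finger_gap': 85.163459743181}
top {'fx': 497.727489781134, 'fy': 497.727489781134, 'cx': 324.28960147217634, 'cy': 189.89762676414708, 'pose': array([[ 1.76177970e-02, -9.97545151e-01,  6.77737754e-02,
         4.63274720e+02],
       [-9.99747199e-01, -1.66284882e-02,  1.51338090e-02,
        -3.75193431e+00],
       [-1.39696824e-02, -6.80232664e-02, -9.97585928e-01,
         1.48601946e+03],
       [ 0.00000000e+00,  0.00000000e+00, 
[... 269 characters left out ...]
, -6.15724375e-01,  7.29120174e-01,
        -9.29037358e+02],
       [-1.50531093e-02, -7.60882378e-01, -6.48715200e-01,
         9.30334109e+02],
       [ 0.00000000e+00,  0.00000000e+00,  0.00000000e+00,
         1.00000000e+00]])}
{'fx': 339.52576556585944, 'fy': 339.52576556585944, 'cx': 327.75950342932185, 'cy': 193.95132302933422, 'tool_from_camera': array([[-7.40574700e-04, -9.59696836e-01, -2.81036359e-01,
         7.02107232e+01],
       [ 9.99999657e-01, -8.14853432e-04,  1.47446455e-04,
         2.11898875e+00],
       [-3.70507338e-04, -2.81036153e-01,  9.59697110e-01,
        -1.76256637e+02],
       [ 0.00000000e+00,  0.00000000e+00,  0.00000000e+00,
         1.00000000e+00]])}
```

View pics/top0.png

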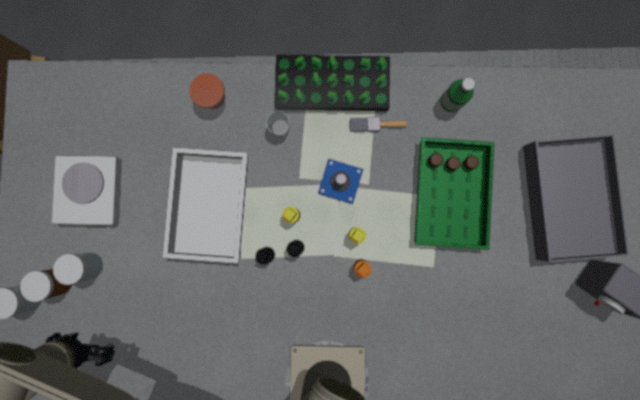

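View pics/side0.png

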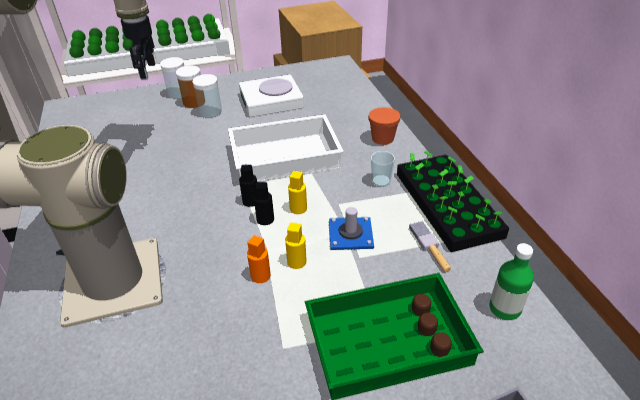

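The top view shows yellow sleeves at (291,215) and (357,236). The look-alikes are orange at (363,268) and black at (265,256) and (296,248). The gauge is at (341,180), the white tub at (206,206), and the green tray at (455,193) with its pellets at the far end, row 160. The side view shows the yellow sleeves at (297,193) and (295,246). I choose the two yellow ones.

```bash
cat > h.py <<'E'
import numpy as np,cv2
from scipy.spatial.transform import Rotation as R
def ray(p,T,uv,z):
    d=T[:3,:3]@np.array([(uv[0]-p['cx'])/p['fx'],(uv[1]-p['cy'])/p['fy'],1.]);o=T[:3,3]
    return o+d*(z-o[2])/d[2]
def cloud(p,T,d):
    v,u=np.mgrid[:d.shape[0],:d.shape[1]]
    P=np.stack([(u-p['cx'])/p['fx']*d,(v-p['cy'])/p['fy']*d,d],-1)
    return P@T[:3,:3].T+T[:3,3]
def wristT(r,s):
    T=np.eye(4);T[:3,:3]=R.from_euler('xyz',s['tcp_rot'],degrees=True).as_matrix();T[:3,3]=s['tool_pos']
    return T@r.camera_params('wrist')['tool_from_camera']
def yellow(im):
    h=cv2.cvtColor(im,cv2.COLOR_BGR2HSV);return cv2.inRange(h,(23,110,70),(35,255,255))
def blobs(m,a=20):
    n,l,s,c=cv2.connectedComponentsWithStats(m);return [(l==i,s[i],c[i]) for i in range(1,n) if s[i][4]>a]
E
python3 - <<'E'
from h import *;from bench import r
for n in('top','side'):
    im=cv2.imread(f'pics/{n}0.png');d=np.load(f'pics/{n}0.npy');p=r.camera_params(n);T=p['pose'];P=cloud(p,T,d);h=cv2.cvtColor(im,cv2.COLOR_BGR2HSV)
    for m,s,c in blobs(yellow(im)):
        q=P[m&(d>0)];t=q[q[:,2]>112];print(n,'yel',c,s[4],'zmax',q[:,2].max(),'head',len(t),t.mean(0),cv2.minAreaRect(t[:,:2].astype(np.float32)))
    for nm,lo,hi in(('blue',(105,120,60),(125,255,255)),('green',(50,120,40),(75,255,255))):
        for m,s,c in blobs(cv2.inRange(h,lo,hi),300):
            q=P[m&(d>0)];print(n,nm,s,np.median(q[:,2]),cv2.minAreaRect(q[:,:2].astype(np.float32)))
    w=cv2.inRange(h,(0,0,150),(179,40,255))
    for m,s,c in blobs(w,800):
        q=P[m&(d>0)];q=q[(q[:,2]>60)&(q[:,2]<80)]
        if len(q)>50:print(n,'white',s,cv2.minAreaRect(q[:,:2].astype(np.float32)))
    # pin tip
    q=P.reshape(-1,3);q=q[(abs(q[:,0]-500)<120)&(abs(q[:,1]+40)<80)&(q[:,2]>80)&(q[:,2]<90)];print('pin',len(q),q.mean(0) if len(q) else 0)
E
```

```text
top yel [290.57894737 214.45933014] 209 zmax 125.28967105062816 head 106 [489.26310166 112.64865046 119.51705177] ((489.5567321777344, 112.74651336669922), (27.762168884277344, 27.863754272460938), 52.38037109375)
top yel [356.86 235.07] 200 zmax 124.91050856344214 head 104 [434.26633506 -77.88514812 119.05012254] ((434.00677490234375, -78.05632019042969), (27.29181480407715, 27.7078800201416), 59.748565673828125)
top blue [319 160  42  43 838] 11.467726548239284 ((590.9263916015625, -27.48870849609375), (105.94607543945312, 105.18053436279297), 73.8311538696289)
top green [448  80  25  25 334] 130.4808348423262 ((832.2208862304688, -352.6704406738281), (59.47246170043945, 48.92890167236328), 48.79579544067383)
top green [ 415  139   79  110 6758] 4.15095001420616 ((558.3018188476562, -355.1851806640625), (209.6849822998047, 308.01556396484375), 86.99799346923828)
top white [ 163  148   84  115 6774] ((512.916015625, 358.33172607421875), (216.67832946777344, 314.9104309082031), 86.88433074951172)
pin 126 [533.28364561 -45.85676795  83.82206769]
side yel [297.02552553 193.13813814] 66
[... 818 characters left out ...]
00.04966735839844), 0.8742722868919373)
side green [ 497  255   37   39 1010] 125.83105996344727 ((879.9720458984375, -353.6517639160156), (154.3653106689453, 63.99074935913086), 11.554999351501465)
side green [  305   273   179   127 13725] 5.894701803777593 ((558.9437866210938, -356.68780517578125), (214.26385498046875, 312.60302734375), 86.78695678710938)
side white [     0      0    630    400 122365] ((223.734130859375, 513.3199462890625), (949.8052978515625, 2031.7799072265625), 11.900079727172852)
side white [  386     0   254   299 26960] ((1659.200439453125, 536.7960205078125), (717.5226440429688, 19.68470001220703), 89.8840560913086)
pin 164 [511.14554606 -58.4836689   84.00920268]
```

Emit:
jog_arm(
  rows=[
    [[-30,-24,0],[0,0,0.05]],
    [[-70,-57,5],[0,0,0.1]],
    [[-110,-90,8],[0,0,0.15]],
    [[-150,-122,10],[0,0,0.2]],
    [[-190,-155,13],[0,0,0.25]],
    [[-230,-188,13],[0,0,0.316]],
    [[-270,-220,13],[0,0,0.316]],
    [[-310,-253,13],[0,0,0.316]],
    [[-350,-286,13],[0,0,0.316]],
    [[-390,-318,13],[0,0,0.316]],
  ],
)

```text
time: 1.1
tool_pos: [443.9, 175.2, 185.4]
tcp_rot: [180.0, -0.0, 146.0]
ft_force: [0.4, 1.0, 0.7]
finger_gap: 85.5
grip_force: 0.0
```

Emit:
jog_arm(
  rows=[
    [[-30,-12,0],[0,0,0]],
    [[-52,-20,0],[0,0,0]],
    [[-60,-23,0],[0,0,0]],
    [[-60,-23,0],[0,0,0]],
    [[-60,-23,0],[0,0,0]],
    [[-60,-23,0],[0,0,0]],
  ],
)

```text
time: 1.7
tool_pos: [479.7, 125.6, 185.5]
tcp_rot: [180.0, -0.0, 146.1]
ft_force: [-0.7, 0.8, -0.8]
finger_gap: 85.6
grip_force: 0.0
```

```bash
cat > look.py <<'E'
import sys
from h import *;from bench import r
name,zt=sys.argv[1],float(sys.argv[2])
s=r.sense();im,d=r.snapshot('wrist');cv2.imwrite(f'pics/{name}.png',im);np.save(f'pics/{name}.npy',d)
p=r.camera_params('wrist');Tc=p['tool_from_camera'];P=cloud(p,Tc,d);P0=P
zz=s['tool_pos'][2]-P[...,2]   # height above bench, tool down
print(s['time'],s['tool_pos'],s['tcp_rot'])
y=yellow(im)>0
if name.startswith('pin'): y=~y
m=(y&(d>0)&(abs(zz-zt)<5)&(abs(P[...,0])<45)&(abs(P[...,1])<40)).astype(np.uint8)
for b,st,c in blobs(m,60):
    t=P[b][:,:2].astype(np.float32)
    hull=cv2.findContours(b.astype(np.uint8),0,1)[0][0][:,0,:]
    pts=np.array([ray(p,Tc,uv,s['tool_pos'][2]-zt)[:2] for uv in hull.astype(float)],np.float32)
    print('n',st,'z',np.median(zz[b]),'mean',t.mean(0),'rect',cv2.minAreaRect(pts),'circ',cv2.minEnclosingCircle(pts))
E
python3 look.py s1 120
```

```text
1.7 [479.68769356 125.62383057 185.49527713] [ 1.79997409e+02 -2.32731916e-02  1.46115887e+02]
n [ 302  193   37   38 1318] z 120.75944544107726 mean [-13.371869   -3.5632858] rect ((-13.75670051574707, -3.3982133865356445), (29.34556770324707, 27.19446563720703), 1.2630811929702759) circ ((-13.994698524475098, -3.7630746364593506), 18.718238830566406)
```

View pics/s1.png

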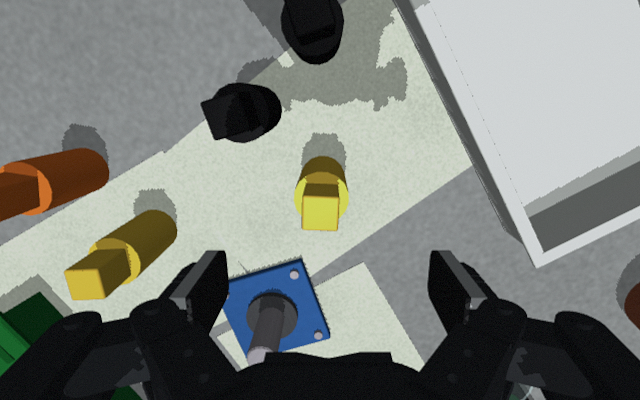

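The wrist view shows sleeve 1's head at (321,212), aligned with the fingers, with the gauge below it at (270,310). Next I look at the pin from the same relative pose.

Emit:
jog_arm(
  rows=[
    [[-35,-13,0],[0,0,0]],
    [[-70,-27,0],[0,0,0]],
    [[-105,-40,10],[0,0,0]],
    [[-140,-54,24],[0,0,0]],
    [[-160,-62,35],[0,0,0]],
    [[-164,-63,35],[0,0,0]],
    [[-164,-63,35],[0,0,0]],
    [[-164,-63,35],[0,0,0]],
    [[-164,-63,35],[0,0,0]],
  ],
)

```text
time: 2.65
tool_pos: [581.2, -18.1, 151.6]
tcp_rot: [180.0, 0.1, 146.1]
ft_force: [0.1, -0.9, 0.3]
finger_gap: 86.0
grip_force: 0.0
```

```bash
python3 look.py pin 85
```

```text
2.65 [581.19236671 -18.06013934 151.55512373] [1.79955814e+02 5.76141133e-02 1.46124633e+02]
n [ 304  193   39   38 1173] z 85.78488254651501 mean [-13.844748   -1.2102818] rect ((-14.218301773071289, -1.2148284912109375), (29.623233795166016, 28.843605041503906), 0.057474780827760696) circ ((-14.2186861038208, -1.1197057962417603), 15.47591495513916)
```

View pics/pin.png

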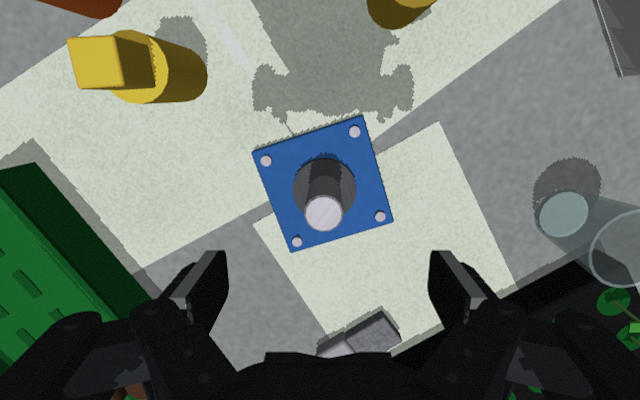

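The pin view shows the tip at (323,213), and at tool (-14,-1.2). The fingers look symmetric about tool y≈+2, so the camera has a small y bias. Going back to grasp sleeve 1.

Emit:
jog_arm(
  rows=[
    [[10,4,-30],[0,0,0]],
    [[40,15,-35],[0,0,0]],
    [[75,28,-35],[0,0,0]],
    [[110,42,-35],[0,0,0]],
    [[135,51,-35],[0,0,0]],
    [[148,56,-30],[0,0,0]],
    [[151,57,-10],[0,0,0]],
    [[151,57,15],[0,0,0]],
    [[151,57,40],[0,0,0]],
    [[151,57,60],[0,0,0]],
  ],
)

```text
time: 3.7
tool_pos: [487.3, 112.3, 89.1]
tcp_rot: [-180.0, -0.0, 146.1]
ft_force: [-0.0, -0.1, 0.5]
finger_gap: 85.7
grip_force: 0.0
```

Emit:
jog_arm(
  rows=[
    [[0,0,5],[0,0,0]],
    [[0,0,5],[0,0,0]],
    [[0,0,5],[0,0,0]],
  ],
)

```text
time: 4.0
tool_pos: [488.6, 112.3, 86.8]
tcp_rot: [179.9, 0.1, 146.0]
ft_force: [-0.4, -0.3, 0.6]
finger_gap: 85.7
grip_force: 0.0
```

Emit:
jog_arm(
  rows=[
    [[0,0,0],[0,0,0]],
    [[0,0,0],[0,0,0]],
    [[0,0,0],[0,0,0]],
    [[0,0,0],[0,0,0]],
    [[0,0,0],[0,0,0]],
    [[0,0,0],[0,0,0]],
    [[0,0,0],[0,0,0]],
    [[0,0,0],[0,0,0]],
  ],
  grip=20,
  force=35,
)

```text
time: 4.8
tool_pos: [488.2, 112.5, 86.1]
tcp_rot: [180.0, 0.0, 146.0]
ft_force: [-1.1, 0.5, 4.9]
finger_gap: 25.2
grip_force: 34.7
```

Emit:
jog_arm(
  rows=[
    [[0,0,-10],[0,0,0]],
    [[0,0,-35],[0,0,0]],
    [[0,0,-65],[0,0,0]],
    [[0,0,-90],[0,0,0]],
    [[-10,-4,-105],[0,0,0]],
    [[-35,-13,-108],[0,0,0]],
    [[-65,-24,-108],[0,0,0]],
    [[-95,-35,-108],[0,0,0]],
    [[-125,-45,-108],[0,0,0]],
    [[-148,-54,-108],[0,0,0]],
  ],
)

```text
time: 5.8
tool_pos: [580.7, -16.8, 193.4]
tcp_rot: [-180.0, -0.0, 146.0]
ft_force: [-0.5, -0.0, -1.9]
finger_gap: 24.7
grip_force: 34.5
```

Emit:
jog_arm(
  rows=[
    [[-12,-4,0],[0,0,0]],
    [[-17,-6,0],[0,0,0]],
    [[-17,-6,0],[0,0,0]],
    [[-17,-6,0],[0,0,0]],
    [[-17,-6,0],[0,0,0]],
  ],
)

```text
time: 6.3
tool_pos: [590.7, -28.6, 193.7]
tcp_rot: [180.0, -0.0, 146.1]
ft_force: [-0.3, 1.6, -0.9]
finger_gap: 25.1
grip_force: 34.5
```

```bash
python3 - <<'E'
from h import *;from bench import r
s=r.sense();print(s['time'],s['tool_pos'],s['ft_force'])
im,d=r.snapshot('wrist');p=r.camera_params('wrist');P=cloud(p,p['tool_from_camera'],d);cv2.imwrite('pics/held1.png',im)
y=(yellow(im)>0)&(d>0);q=P[y]
for z in range(-40,90,8):
    t=q[(abs(q[:,2]-z)<4)&(abs(q[:,0])<45)&(abs(q[:,1])<40)]
    if len(t)>15: print(z,len(t),t[:,0].max(),t[:,1].min(),t[:,1].max(),t[:,1].mean())
E
```

```text
6.3 [590.6687196  -28.61591907 193.71159465] [-0.31314432  1.56295284 -0.86513847]
-40 67 11.240279712579238 -14.143953680568606 19.26623818833201 7.808008032534612
-32 3227 14.21041387837478 -11.20639586809914 16.38739653219092 2.3103489879274384
-24 340 14.371801920628322 -11.35507529250597 16.45947648520649 2.5777212044066857
-16 289 14.343925032897666 -11.318812973535302 16.694320191753867 2.6718140368353667
-8 261 14.351402678585991 -11.12161507642709 16.491209871802226 2.790460977131561
0 240 23.358140747852396 -18.36465620843302 25.844578260027255 3.0321866097885617
8 1834 23.529024676479246 -21.09291239171367 26.087743799447377 2.4630736733496295
16 210 23.575642325831446 -17.408204222683434 25.073081926111882 3.1158404915217273
24 177 23.545273785912364 -17.570714279314675 23.226674190520537 3.0052233181992034
32 174 23.56390029632493 -17.482805164269163 23.935140911764595 2.9951933821133614
40 143 23.544856295410035 -16.909570562747188 23.78289163269007 3.2896130841895928
48 135 23.79014306719717 -16.900981284506805 23.72496973171024 3.1293180249648356
56 120 23.58981409834314 -16.83371595561049 22.82368227946942 3.4415535243290423
64 108 23.543429757169726 -16.213819908742128 23.55063264861614 2.850760032975757
72 96 23.520724567872904 -16.93997426997078 22.371095654533057 3.2996278688741096
80 63 23.448598791799597 -15.660953023672581 21.98996564720456 4.729469247147694
```

View pics/held1.png

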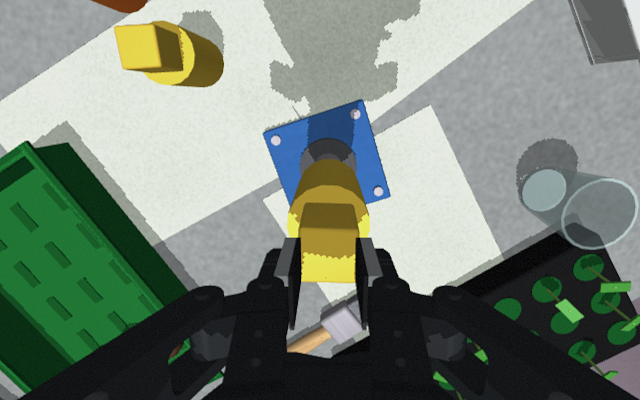

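The held view shows the sleeve upright in the fingers above the pin, with its head at (328,265). Its centre is at tool y≈2.5, so it is within about 0.5 mm of the pin. Lowering.

Emit:
jog_arm(
  rows=[
    [[0,0,6],[0,0,0]],
    [[0,0,12],[0,0,0]],
    [[0,0,16],[0,0,0]],
    [[0,0,18],[0,0,0]],
    [[0,0,20],[0,0,0]],
    [[0,0,22],[0,0,0]],
    [[0,0,24],[0,0,0]],
    [[0,0,25],[0,0,0]],
    [[0,0,25],[0,0,0]],
  ],
)

```text
time: 7.25
tool_pos: [591.0, -29.6, 168.5]
tcp_rot: [-180.0, -0.0, 146.0]
ft_force: [-1.6, 0.2, -0.7]
finger_gap: 24.8
grip_force: 34.5
```

```bash
python3 -c "
from bench import r
s=r.sense();print(s['tool_pos'],s['ft_force'],s['wrist_torque'],s['time'])"
```

```text
[590.99692008 -29.64076048 168.45518577] [-1.57872782  0.23636199 -0.74556971] [0.01534318 0.01164862 0.01537026] 7.25
```

Emit:
jog_arm(
  rows=[
    [[0,0,2],[0,0,0]],
    [[0,0,5],[0,0,0]],
    [[0,0,8],[0,0,0]],
    [[0,0,12],[0,0,0]],
    [[0,0,15],[0,0,0]],
    [[0,0,15],[0,0,0]],
  ],
)

```text
time: 7.85
tool_pos: [590.6, -29.6, 152.7]
tcp_rot: [-180.0, -0.1, 146.0]
ft_force: [-0.1, 0.6, -1.7]
finger_gap: 24.8
grip_force: 34.5
```

Emit:
jog_arm(
  rows=[
    [[0,0,5],[0,0,0]],
    [[0,0,10],[0,0,0]],
    [[0,0,15],[0,0,0]],
    [[0,0,18],[0,0,0]],
    [[0,0,20],[0,0,0]],
    [[0,0,20],[0,0,0]],
  ],
)

```text
time: 8.45
tool_pos: [590.8, -29.6, 133.1]
tcp_rot: [-180.0, -0.0, 146.0]
ft_force: [0.8, -0.0, -1.6]
finger_gap: 24.8
grip_force: 34.5
```

Emit:
jog_arm(
  rows=[
    [[0,0,1],[0,0,0]],
    [[0,0,2],[0,0,0]],
    [[0,0,3],[0,0,0]],
    [[0,0,4],[0,0,0]],
  ],
)

```text
time: 8.85
tool_pos: [591.1, -29.6, 129.6]
tcp_rot: [180.0, 0.0, 146.0]
ft_force: [0.0, 0.5, -1.3]
finger_gap: 24.8
grip_force: 34.5
```

Stepping through the "stops short" range.

Emit:
jog_arm(
  rows=[
    [[0,0,1],[0,0,0]],
    [[0,0,2],[0,0,0]],
    [[0,0,3],[0,0,0]],
    [[0,0,3],[0,0,0]],
  ],
)

```text
time: 9.25
tool_pos: [591.0, -29.6, 126.5]
tcp_rot: [-180.0, -0.0, 146.0]
ft_force: [0.3, 0.0, -1.0]
finger_gap: 24.7
grip_force: 34.6
```

Emit:
jog_arm(
  rows=[
    [[0,0,1],[0,0,0]],
    [[0,0,2],[0,0,0]],
    [[0,0,2],[0,0,0]],
  ],
)

```text
time: 9.55
tool_pos: [592.0, -29.8, 126.2]
tcp_rot: [179.9, 0.1, 146.0]
ft_force: [-1.0, 0.1, 5.7]
finger_gap: 25.0
grip_force: 37.7
```

Emit:
jog_arm(
  rows=[
    [[0,0,1],[0,0,0]],
    [[0,0,2],[0,0,0]],
    [[0,0,2],[0,0,0]],
  ],
)

```text
time: 9.85
tool_pos: [592.8, -30.0, 126.1]
tcp_rot: [179.9, 0.2, 146.0]
ft_force: [-4.5, 0.5, 16.3]
finger_gap: 24.7
grip_force: 41.1
```

It stops with the rim about 20 mm above the seat at 16 N, so sleeve 1 is short and goes to the white tub.

Emit:
jog_arm(
  rows=[
    [[0,0,0],[0,0,0]],
    [[0,0,0],[0,0,0]],
    [[0,0,-8],[0,0,0]],
    [[0,0,-25],[0,0,0]],
    [[0,0,-45],[0,0,0]],
    [[0,0,-62],[0,0,0]],
    [[0,0,-70],[0,0,0]],
    [[10,10,-75],[0,0,0]],
    [[30,30,-75],[0,0,0]],
    [[50,50,-75],[0,0,0]],
  ],
)

```text
time: 10.85
tool_pos: [576.7, 41.0, 196.8]
tcp_rot: [-180.0, -0.1, 146.0]
ft_force: [0.6, 0.1, -1.8]
finger_gap: 24.6
grip_force: 34.5
```

Emit:
jog_arm(
  rows=[
    [[25,25,0],[0,0,0]],
    [[50,50,0],[0,0,0]],
    [[75,75,0],[0,0,0]],
    [[100,100,0],[0,0,0]],
    [[125,125,0],[0,0,0]],
    [[150,150,0],[0,0,0]],
    [[175,175,0],[0,0,0]],
    [[200,200,0],[0,0,0]],
    [[218,217,0],[0,0,0]],
    [[228,226,0],[0,0,0]],
  ],
)

```text
time: 11.85
tool_pos: [512.7, 357.0, 196.3]
tcp_rot: [-179.9, -0.1, 146.2]
ft_force: [-0.2, -0.5, -1.3]
finger_gap: 24.9
grip_force: 34.5
```

Emit:
jog_arm(
  rows=[
    [[2,1,5],[0,0,0]],
    [[3,2,25],[0,0,0]],
    [[3,2,50],[0,0,0]],
    [[3,2,70],[0,0,0]],
    [[3,2,85],[0,0,0]],
    [[3,2,90],[0,0,0]],
    [[3,2,90],[0,0,0]],
    [[3,2,90],[0,0,0]],
  ],
)

```text
time: 12.65
tool_pos: [514.0, 358.0, 108.7]
tcp_rot: [179.9, 0.0, 146.0]
ft_force: [-0.5, 0.3, -1.1]
finger_gap: 25.4
grip_force: 34.6
```

Emit:
jog_arm(
  rows=[
    [[0,0,5],[0,0,0]],
    [[0,0,9],[0,0,0]],
    [[0,0,12],[0,0,0]],
    [[0,0,14],[0,0,0]],
    [[0,0,15],[0,0,0]],
    [[0,0,15],[0,0,0]],
  ],
)

```text
time: 13.25
tool_pos: [513.2, 357.9, 92.3]
tcp_rot: [-180.0, -0.0, 146.0]
ft_force: [-0.3, 0.3, -1.9]
finger_gap: 24.6
grip_force: 34.6
```

Emit:
jog_arm(
  rows=[
    [[0,0,1],[0,0,0]],
    [[0,0,2],[0,0,0]],
    [[0,0,2],[0,0,0]],
  ],
)

```text
time: 13.55
tool_pos: [513.8, 358.3, 91.3]
tcp_rot: [179.9, 0.0, 146.0]
ft_force: [-0.3, 0.5, 2.0]
finger_gap: 24.7
grip_force: 36.2
```

Emit:
jog_arm(
  rows=[
    [[0,0,0],[0,0,0]],
    [[0,0,0],[0,0,0]],
    [[0,0,0],[0,0,0]],
    [[0,0,0],[0,0,0]],
    [[0,0,0],[0,0,0]],
  ],
  grip=85,
)

```text
time: 14.05
tool_pos: [513.3, 357.9, 90.5]
tcp_rot: [-180.0, -0.0, 146.0]
ft_force: [-0.1, -0.4, 0.6]
finger_gap: 84.9
grip_force: 0.0
```

Emit:
jog_arm(
  rows=[
    [[0,0,-8],[0,0,0]],
    [[0,0,-25],[0,0,0]],
    [[0,0,-50],[0,0,0]],
    [[0,0,-75],[0,0,0]],
    [[0,0,-95],[0,0,0]],
    [[0,0,-105],[0,0,0]],
  ],
)

```text
time: 14.65
tool_pos: [514.7, 358.8, 200.2]
tcp_rot: [179.7, 0.1, 146.0]
ft_force: [-0.3, -0.9, 0.3]
finger_gap: 84.7
grip_force: 0.0
```

```bash
python3 look.py tub1 125; python3 - <<'E'
from h import *;from bench import r
n='top';im,d=r.snapshot(n);p=r.camera_params(n);P=cloud(p,p['pose'],d);cv2.imwrite('pics/top1.png',im)
for m,s,c in blobs(yellow(im)):
    q=P[m&(d>0)];t=q[q[:,2]>112];print(c,s[4],q[:,2].max(),len(t),t.mean(0) if len(t) else '')
E
```

```text
14.65 [514.70420326 358.7769913  200.18421385] [1.79718075e+02 1.35617182e-01 1.46038502e+02]
n [ 309  171   37   37 1285] z 125.7486236464795 mean [1.6383638 1.4785064] rect ((1.150914192199707, 1.7511177062988281), (28.780563354492188, 27.466739654541016), 0.9313116073608398) circ ((1.0733451843261719, 1.2688660621643066), 18.886598587036133)
[205.19354839 203.28110599] 217 318.3985948389661 99 [513.64563924 345.97364849 158.13200254]
[356.91  235.015] 200 126.48748661613786 104 [434.0720601  -78.01829323 119.57910439]
```

Sleeve 1 stands upright in the tub: head at z≈125, centred. Now to sleeve 2.

Emit:
jog_arm(
  rows=[
    [[-10,-24,0],[0,0,0]],
    [[-26,-60,5],[0,0,0]],
    [[-43,-98,8],[0,0,0]],
    [[-60,-137,10],[0,0,0]],
    [[-77,-176,13],[0,0,0]],
    [[-94,-215,15],[0,0,0]],
    [[-111,-254,15],[0,0,0]],
    [[-128,-293,15],[0,0,0]],
    [[-145,-332,15],[0,0,0]],
    [[-160,-366,15],[0,0,0]],
  ],
)

```text
time: 15.75
tool_pos: [440.2, -36.7, 179.5]
tcp_rot: [-180.0, -0.1, 146.0]
ft_force: [2.2, -0.3, 0.0]
finger_gap: 85.1
grip_force: 0.0
```

Emit:
jog_arm(
  rows=[
    [[-10,-23,0],[0,0,0]],
    [[-17,-38,0],[0,0,0]],
    [[-18,-41,0],[0,0,0]],
    [[-18,-41,0],[0,0,0]],
    [[-18,-41,0],[0,0,0]],
  ],
)

```text
time: 16.25
tool_pos: [433.4, -78.3, 180.1]
tcp_rot: [180.0, -0.1, 146.1]
ft_force: [-0.9, -0.8, -0.3]
finger_gap: 84.8
grip_force: 0.0
```

```bash
python3 look.py s2 120
```

```text
16.25 [433.39409652 -78.29906661 180.09020742] [ 1.79995797e+02 -5.58562113e-02  1.46058678e+02]
n [ 307  175   40   40 1428] z 120.75215535388422 mean [1.1329638 1.605796 ] rect ((0.8187751770019531, 1.5101118087768555), (27.82392692565918, 29.05492401123047), 86.80683135986328) circ ((0.6284133195877075, 1.568878412246704), 18.63371467590332)
```

View pics/s2.png

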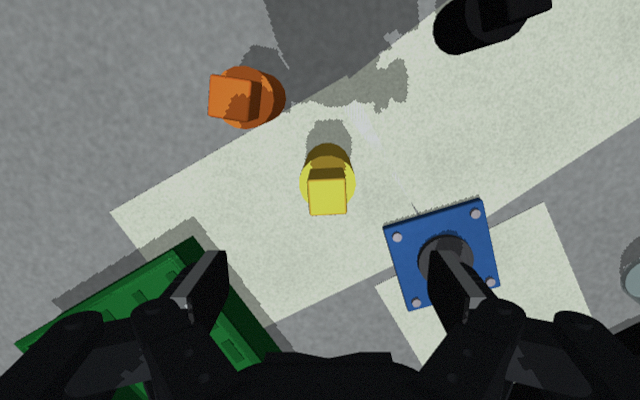

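The close view shows sleeve 2's head at (327,195) centred under the tool and turned about −3°. The orange look-alike at (235,95) is well clear. Grasping.

Emit:
jog_arm(
  rows=[
    [[1,-1,5],[0,0,-0.03]],
    [[1,-1,25],[0,0,-0.055]],
    [[1,-1,50],[0,0,-0.055]],
    [[1,-1,73],[0,0,-0.055]],
    [[1,-1,88],[0,0,-0.055]],
    [[1,-1,93],[0,0,-0.055]],
    [[1,-1,93],[0,0,-0.055]],
    [[1,-1,93],[0,0,-0.055]],
  ],
)

```text
time: 17.1
tool_pos: [432.8, -79.2, 88.5]
tcp_rot: [180.0, 0.1, 149.2]
ft_force: [-0.4, -0.5, 0.2]
finger_gap: 84.9
grip_force: 0.0
```

Emit:
jog_arm(
  rows=[
    [[0,0,0],[0,0,0]],
    [[0,0,0],[0,0,0]],
    [[0,0,0],[0,0,0]],
    [[0,0,0],[0,0,0]],
    [[0,0,0],[0,0,0]],
    [[0,0,0],[0,0,0]],
    [[0,0,0],[0,0,0]],
    [[0,0,0],[0,0,0]],
  ],
  grip=20,
)

```text
time: 17.9
tool_pos: [432.2, -79.4, 87.6]
tcp_rot: [-180.0, -0.0, 149.2]
ft_force: [-0.1, 0.2, 0.6]
finger_gap: 20.5
grip_force: 0.0
```

The gap shut to 20.5 mm with no grip force, so something is off. Looking.

```bash
python3 - <<'E'
from h import *;from bench import r
s=r.sense();print(s['time'],s['tool_pos'],s['grip_force'],s['finger_gap'])
a,d=r.snapshot('wrist');p=r.camera_params('wrist');P=cloud(p,p['tool_from_camera'],d);q=P[(yellow(a)>0)&(d>0)]
for z in range(-40,90,8):
    t=q[(abs(q[:,2]-z)<4)&(abs(q[:,0])<60)&(abs(q[:,1])<60)]
    if len(t)>15: print(z,len(t),t[:,0].max(),t[:,1].min(),t[:,1].max())
b,_=r.snapshot('side');cv2.imwrite('pics/m.png',np.hstack([a[100:400,120:520],b[100:400,160:560]]))
E
```

```text
17.9 [432.15689715 -79.37810633  87.57362395] 0.0 20.51911783225059
-40 32 10.989205724258603 -13.353678957673306 18.65287837482813
-32 2715 13.917559787638709 -10.960471731247477 16.77785337192592
-24 336 13.83964408877354 -10.78394479201134 17.096542590226694
-16 293 13.891076552586753 -10.882739142743844 17.036057866929283
-8 253 13.78057336252757 -10.75698493633395 16.921456593794215
0 228 13.893146823364724 -10.811982283680237 16.748323893046607
8 1816 23.137457121946866 -20.092735289365777 26.791913126546255
16 216 23.26492177657088 -17.274827411324036 25.356706178193285
24 180 23.223596227102412 -17.083719559443445 24.157102322832124
32 163 23.302336206830823 -16.89270369071873 24.257063797308497
40 150 23.205991532054284 -16.674951076091173 25.129439638049778
48 135 23.209649509859744 -16.563733241119888 24.483462839010112
56 115 23.179750006697844 -16.430172683485434 23.74825447093233
64 117 23.171303465572443 -17.071615842187516 24.735456475854594
72 98 23.107422989963936 -15.89275117909818 23.117098975748732
80 59 23.013396249701387 -14.980850990706436 24.816987135619343
```

View pics/m.png

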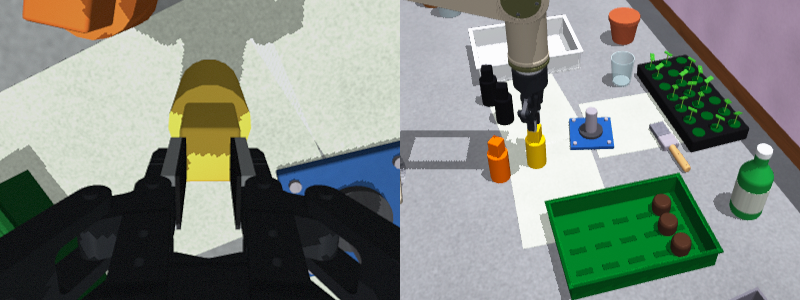

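The sleeve is still standing between the pads at (210,140) in the left crop, so the pads just aren't pressing. I'll command a smaller opening.

Emit:
jog_arm(
  rows=[
    [[0,0,0],[0,0,0]],
    [[0,0,0],[0,0,0]],
    [[0,0,0],[0,0,0]],
    [[0,0,0],[0,0,0]],
  ],
  grip=5,
  force=35,
)

```text
time: 18.4
tool_pos: [433.4, -79.3, 88.8]
tcp_rot: [179.9, 0.1, 149.2]
ft_force: [-0.1, 2.9, 6.1]
finger_gap: 4.9
grip_force: 3.0
```

```bash
python3 - <<'E'
from h import *;from bench import r
s=r.sense();print(s['time'],s['tool_pos'],s['grip_force'],s['finger_gap'],s['ft_force'])
a,d=r.snapshot('wrist');p=r.camera_params('wrist');P=cloud(p,p['tool_from_camera'],d);q=P[(yellow(a)>0)&(d>0)]
for z in range(-40,90,16):
    t=q[(abs(q[:,2]-z)<4)&(abs(q[:,0])<60)&(abs(q[:,1])<60)]
    if len(t)>15: print(z,len(t),t[:,0].max(),t[:,1].min(),t[:,1].max())
b,_=r.snapshot('side');b=cv2.resize(b[170:290,240:400],None,fx=2.5,fy=2.5);cv2.imwrite('pics/m2.png',np.hstack([a[100:400,120:520],b]))
E
```

```text
18.4 [433.35973142 -79.32714635  88.80204469] 2.9513292797491886 4.889118971573832 [-0.06408016  2.93229914  6.06472366]
-40 65 11.200088776189801 -13.106433862737948 13.386331941758225
-24 340 13.974843150128393 -15.96492928789713 11.552191793652026
-8 264 14.059013554716202 -15.098890456248219 12.023050116733465
8 1916 23.552741323752826 -24.349950879089036 22.612462660512733
24 186 23.91729981975699 -17.581554314569985 22.40482043922313
40 158 23.873036347085836 -16.900992071697658 22.8743072171902
56 134 24.043622685889375 -16.81713204984269 23.32845257308165
72 110 24.216515297961784 -16.05770198463032 24.474618882242275
```

View pics/m2.png

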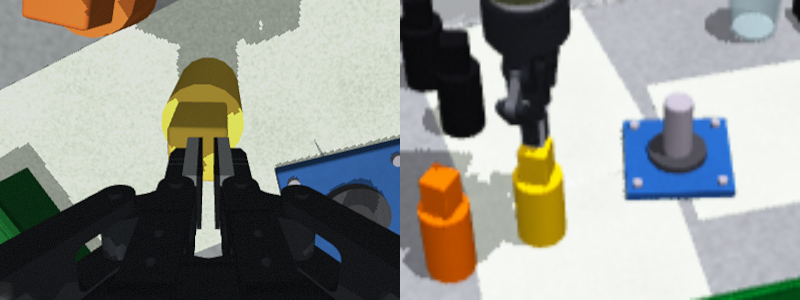

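The fingers really have shut to about 5 mm and overlap the head in the picture, and the sleeve has been nudged sideways. I'll measure where the fingertips are relative to the head before moving.

```bash
python3 - <<'E'
from h import *;from bench import r
s=r.sense();print(s['tool_pos'],s['tcp_rot'],s['joint_pos'])
Rt=R.from_euler('xyz',s['tcp_rot'],degrees=True).as_matrix()
for n in('wrist','side','top'):
    a,d=r.snapshot(n);p=r.camera_params(n)
    if n=='wrist':P=cloud(p,p['tool_from_camera'],d)
    else:P=(cloud(p,p['pose'],d)-s['tool_pos'])@Rt
    dark=(a.max(-1)<75)&(d>0)&(abs(P[...,0])<45)&(abs(P[...,1])<50)&(P[...,2]>-70)&(P[...,2]<70)
    yl=(yellow(a)>0)&(d>0)&(abs(P[...,0])<60)&(abs(P[...,1])<60)&(P[...,2]>-70)
    print(n,'yellow top z pct',np.percentile(P[yl][:,2],[1,5]) if yl.any() else None)
    for z in range(-65,30,10):
        t=P[dark];t=t[abs(t[:,2]-z)<5]
        if len(t)>4:print(' ',z,len(t),'x',t[:,0].min().round(),t[:,0].max().round(),'y',np.percentile(t[:,1],[0,25,50,75,100]).round())
E
```

```text
[433.3879854  -79.34371749  88.81420321] [1.79929721e+02 1.29010908e-01 1.49189519e+02] [-1.70821741e+01 -1.35687906e+01  1.17232809e+02  3.87750479e-02
  7.61939812e+01 -7.62809791e+01]
wrist yellow top z pct [-37.46173268 -33.57597038]
  -65 585 x -10.0 12.0 y [-14.  -5.  -0.   9.  18.]
  -55 698 x -0.0 11.0 y [-13.  -8.   5.  13.  18.]
  -45 484 x 6.0 11.0 y [-14.  -8.   5.  12.  18.]
  -35 53 x -8.0 11.0 y [-5. -0. -0. -0. 11.]
side yellow top z pct [-33.06381205 -30.72481924]
  -65 13 x -11.0 6.0 y [-17. -15. -14.  -5.  10.]
  -55 26 x -9.0 10.0 y [-18. -15. -14.  -9.   8.]
  -45 25 x -9.0 8.0 y [-15. -14. -13. -10.   7.]
top yellow top z pct None
```

```bash
python3 - <<'E'
from h import *;from bench import r
p=r.camera_params('wrist')
for n in('s1','pin','tub1','s2'):
    d=np.load(f'pics/{n}.npy');P=cloud(p,p['tool_from_camera'],d);t=P[(d>0)&(abs(P[...,1])<62)&(abs(P[...,1])>35)&(abs(P[...,0])<30)&(P[...,2]<30)]
    print(n,len(t),np.histogram(t[:,2],range(-110,31,10)),'max z',np.percentile(t[:,2],[99,100]))
E
```

```text
s1 21487 (array([4699, 5938, 1600, 2085, 1812, 1336,  197,    0,    0,    0,    0,
          0,    0,    0]), array([-110, -100,  -90,  -80,  -70,  -60,  -50,  -40,  -30,  -20,  -10,
          0,   10,   20,   30])) max z [-50.27477634 -45.99142719]
pin 21401 (array([4693, 5932, 1591, 2085, 1804, 1327,  211,    0,    0,    0,    0,
          0,    0,    0]), array([-110, -100,  -90,  -80,  -70,  -60,  -50,  -40,  -30,  -20,  -10,
          0,   10,   20,   30])) max z [-50.03496231 -46.18519917]
tub1 21543 (array([4588, 6142, 1595, 2048, 1827, 1338,  197,    0,    0,    0,    0,
          0,    0,    0]), array([-110, -100,  -90,  -80,  -70,  -60,  -50,  -40,  -30,  -20,  -10,
          0,   10,   20,   30])) max z [-50.27139789 -45.44664042]
s2 21551 (array([4539, 6165, 1582, 2067, 1825, 1327,  215,    0,    0,    0,    0,
          0,    0,    0]), array([-110, -100,  -90,  -80,  -70,  -60,  -50,  -40,  -30,  -20,  -10,
          0,   10,   20,   30])) max z [-50.00741948 -45.5139331 ]
```

Emit:
jog_arm(
  rows=[
    [[0,0,0],[0,0,0]],
    [[0,0,0],[0,0,0]],
    [[0,0,0],[0,0,0]],
    [[0,0,0],[0,0,0]],
    [[0,0,0],[0,0,0]],
    [[0,0,0],[0,0,0]],
  ],
  grip=85,
)

```text
time: 19.25
tool_pos: [432.1, -79.4, 87.5]
tcp_rot: [-180.0, -0.0, 149.2]
ft_force: [-0.4, -0.9, 0.2]
finger_gap: 84.8
grip_force: 0.0
```

```bash
python3 look.py s2b 120; python3 - <<'E'
from h import *;from bench import r
p=r.camera_params('wrist');d=np.load('pics/s2b.npy');a=cv2.imread('pics/s2b.png');P=cloud(p,p['tool_from_camera'],d);q=P[(yellow(a)>0)&(d>0)]
for z in range(-40,90,16):
    t=q[(abs(q[:,2]-z)<4)&(abs(q[:,0])<60)&(abs(q[:,1])<60)]
    if len(t)>15: print(z,len(t),t[:,0].max(),t[:,1].min(),t[:,1].max())
E
```

```text
19.25 [432.07540567 -79.35346107  87.47095616] [-1.79996706e+02 -1.17228322e-02  1.49183043e+02]
n [ 299  222   61   59 3384] z 120.79915087572351 mean [1.175234 3.137008] rect ((0.7587223052978516, 3.0017871856689453), (29.506210327148438, 27.806201934814453), 0.055561523884534836) circ ((0.45999449491500854, 3.166916847229004), 19.190675735473633)
-24 329 13.820022177788296 -10.936090648287916 16.88833191279756
-8 256 13.751184984608479 -10.892135742787517 17.004864737416906
8 1937 23.140379985935184 -20.08891964538306 26.738564736950394
24 180 23.177873994335755 -17.07152473670424 24.921817367878713
40 142 23.061615759223407 -16.088758028069464 25.125836258058065
56 120 23.116491285591522 -16.57191327094117 24.60401060754028
72 105 23.148170700144135 -15.466019154816216 25.54980026172146
```

The depth points show the fingertips end about 35 mm short of the stated TCP, so sleeve 1 was held only by the top of its head. Sleeve 2 has returned upright and centred. I'll regrasp 30 mm lower.

Emit:
jog_arm(
  rows=[
    [[0,0.5,6],[0,0,0]],
    [[-0.5,0.5,14],[0,0,0]],
    [[-0.5,0.5,22],[0,0,0]],
    [[-0.5,0.5,28],[0,0,0]],
    [[-0.5,0.5,30],[0,0,0]],
    [[-0.5,0.5,30],[0,0,0]],
  ],
)

```text
time: 19.9
tool_pos: [432.4, -79.0, 57.0]
tcp_rot: [-180.0, -0.1, 149.2]
ft_force: [0.2, -0.5, 0.9]
finger_gap: 84.7
grip_force: 0.0
```

Emit:
jog_arm(
  rows=[
    [[0,0,0],[0,0,0]],
    [[0,0,0],[0,0,0]],
    [[0,0,0],[0,0,0]],
    [[0,0,0],[0,0,0]],
    [[0,0,0],[0,0,0]],
    [[0,0,0],[0,0,0]],
    [[0,0,0],[0,0,0]],
  ],
  grip=20,
  force=35,
)

```text
time: 20.6
tool_pos: [433.2, -79.2, 57.9]
tcp_rot: [180.0, 0.0, 149.2]
ft_force: [0.6, 0.6, 3.2]
finger_gap: 27.5
grip_force: 36.0
```

A solid grasp at 27.5 mm. Lift and move over the pin.

Emit:
jog_arm(
  rows=[
    [[0,0,-10],[0,0,0]],
    [[0,0,-35],[0,0,0]],
    [[0,0,-65],[0,0,0]],
    [[0,0,-90],[0,0,0]],
    [[-8,9,-105],[0,0,0]],
    [[-26,29,-108],[0,0,0]],
    [[-48,54,-108],[0,0,0]],
    [[-70,79,-108],[0,0,0]],
    [[-90,101,-108],[0,0,0]],
    [[-105,118,-108],[0,0,0]],
  ],
)

```text
time: 21.6
tool_pos: [584.6, -31.0, 165.5]
tcp_rot: [-180.0, -0.0, 149.2]
ft_force: [-0.4, 0.3, -1.6]
finger_gap: 27.4
grip_force: 35.4
```

Emit:
jog_arm(
  rows=[
    [[-5,6,0],[0,0,0]],
    [[-5,6,0],[0,0,0]],
    [[-5,6,0],[0,0,0]],
    [[-5,6,0],[0,0,0]],
  ],
)

```text
time: 22.0
tool_pos: [589.9, -29.4, 165.7]
tcp_rot: [-180.0, -0.0, 149.2]
ft_force: [-0.3, 0.3, -2.5]
finger_gap: 27.2
grip_force: 35.4
```

```bash
python3 - <<'E'
from h import *;from bench import r
s=r.sense();print(s['time'],s['tool_pos'],s['tcp_rot'],s['ft_force'])
a,d=r.snapshot('wrist');p=r.camera_params('wrist');P=cloud(p,p['tool_from_camera'],d);q=P[(yellow(a)>0)&(d>0)]
for z in range(-64,70,8):
    t=q[(abs(q[:,2]-z)<4)&(abs(q[:,0])<60)&(abs(q[:,1])<40)]
    if len(t)>15: print(z,len(t),t[:,0].max(),t[:,1].min(),t[:,1].max())
E
```

```text
22.0 [589.94995286 -29.43068434 165.70624089] [-1.79980826e+02 -2.07175621e-02  1.49159295e+02] [-0.3072086   0.33823852 -2.46892472]
-64 4748 14.806642190145261 -11.502960687725142 16.415275083122243
-56 616 14.824999272917637 -11.324851397708224 16.015960811583138
-48 516 14.614392036636922 -11.380859874036691 15.80049701724851
-40 451 14.736764173073908 -18.114665745685702 22.40130754853074
-32 399 14.84582531804292 -11.729392205842643 16.15928094462395
-24 1975 24.016891516830164 -20.524661557227407 25.531740149673997
-16 343 24.06681069667402 -17.885739264400566 24.72418477934783
-8 298 24.12397546043413 -17.84393172634152 24.11825979439035
0 260 24.093562372067787 -18.004526338732152 24.69967280271454
8 229 23.996121254841043 -17.29545792451312 24.26615561247199
16 212 23.93881372649838 -17.329550067204437 24.24643094668391
24 173 23.8917707901466 -17.2499945157648 23.529170965321306
32 166 23.954570096489377 -16.430502740410144 23.530047744797496
40 146 23.900916316899256 -16.420899183169965 23.529810487845324
48 121 23.81454081743869 -15.706959657739679 22.073333619798053
56 34 23.745206027581375 -11.946763227294825 22.83712100306808
```

Emit:
jog_arm(
  rows=[
    [[-1,0.5,6],[0,0,0]],
    [[-1,0.5,12],[0,0,0]],
    [[-1,0.5,16],[0,0,0]],
    [[-1,0.5,18],[0,0,0]],
    [[-1,0.5,20],[0,0,0]],
    [[-1,0.5,22],[0,0,0]],
    [[-1,0.5,24],[0,0,0]],
    [[-1,0.5,26],[0,0,0]],
    [[-1,0.5,26],[0,0,0]],
  ],
)

```text
time: 22.95
tool_pos: [591.8, -29.1, 139.2]
tcp_rot: [-180.0, -0.0, 149.2]
ft_force: [-0.6, 0.5, -1.7]
finger_gap: 27.3
grip_force: 35.5
```

Emit:
jog_arm(
  rows=[
    [[0,0,2],[0,0,0]],
    [[0,0,4],[0,0,0]],
    [[0,0,6],[0,0,0]],
    [[0,0,6],[0,0,0]],
  ],
)

```text
time: 23.35
tool_pos: [591.7, -29.1, 133.1]
tcp_rot: [-180.0, -0.0, 149.2]
ft_force: [0.6, 0.3, -1.3]
finger_gap: 27.2
grip_force: 35.5
```

Emit:
jog_arm(
  rows=[
    [[0,0,5],[0,0,0]],
    [[0,0,11],[0,0,0]],
    [[0,0,17],[0,0,0]],
    [[0,0,22],[0,0,0]],
    [[0,0,25],[0,0,0]],
    [[0,0,27],[0,0,0]],
    [[0,0,28],[0,0,0]],
    [[0,0,28],[0,0,0]],
  ],
)

```text
time: 24.15
tool_pos: [592.0, -29.1, 105.6]
tcp_rot: [-180.0, 0.0, 149.2]
ft_force: [0.3, 0.2, -2.0]
finger_gap: 27.6
grip_force: 35.5
```

Emit:
jog_arm(
  rows=[
    [[0,0,1],[0,0,0]],
    [[0,0,2],[0,0,0]],
    [[0,0,3],[0,0,0]],
    [[0,0,4],[0,0,0]],
  ],
)

```text
time: 24.55
tool_pos: [592.0, -29.1, 101.6]
tcp_rot: [180.0, 0.0, 149.2]
ft_force: [0.6, 0.4, -2.1]
finger_gap: 27.2
grip_force: 35.5
```

Emit:
jog_arm(
  rows=[
    [[0,0,1],[0,0,0]],
    [[0,0,2],[0,0,0]],
    [[0,0,3],[0,0,0]],
    [[0,0,3],[0,0,0]],
  ],
)

```text
time: 24.95
tool_pos: [591.8, -29.1, 98.4]
tcp_rot: [-180.0, -0.0, 149.2]
ft_force: [-0.6, 1.0, -2.1]
finger_gap: 27.4
grip_force: 35.5
```

Emit:
jog_arm(
  rows=[
    [[0,0,1],[0,0,0]],
    [[0,0,2],[0,0,0]],
    [[0,0,2],[0,0,0]],
  ],
)

```text
time: 25.25
tool_pos: [591.8, -29.1, 96.4]
tcp_rot: [-180.0, -0.0, 149.2]
ft_force: [0.3, 0.4, -2.2]
finger_gap: 27.3
grip_force: 35.5
```

Rim at about 38.7 mm and free. Continuing slowly.

Emit:
jog_arm(
  rows=[
    [[0,0,1],[0,0,0]],
    [[0,0,2],[0,0,0]],
    [[0,0,3],[0,0,0]],
    [[0,0,3],[0,0,0]],
  ],
)

```text
time: 25.65
tool_pos: [591.8, -29.1, 93.3]
tcp_rot: [-180.0, -0.0, 149.2]
ft_force: [0.1, 0.5, -1.3]
finger_gap: 27.3
grip_force: 35.5
```

Emit:
jog_arm(
  rows=[
    [[0,0,1],[0,0,0]],
    [[0,0,2],[0,0,0]],
    [[0,0,3],[0,0,0]],
    [[0,0,3],[0,0,0]],
  ],
)

```text
time: 26.05
tool_pos: [591.8, -29.1, 90.3]
tcp_rot: [-180.0, -0.0, 149.2]
ft_force: [-0.2, 0.1, -1.5]
finger_gap: 27.9
grip_force: 35.5
```

Emit:
jog_arm(
  rows=[
    [[0,0,2],[0,0,0]],
    [[0,0,4],[0,0,0]],
    [[0,0,6],[0,0,0]],
    [[0,0,8],[0,0,0]],
    [[0,0,9],[0,0,0]],
    [[0,0,9],[0,0,0]],
  ],
)

```text
time: 26.65
tool_pos: [591.8, -29.1, 81.3]
tcp_rot: [-180.0, -0.0, 149.2]
ft_force: [-0.2, -0.4, -1.8]
finger_gap: 27.3
grip_force: 35.5
```

Emit:
jog_arm(
  rows=[
    [[0,0,1],[0,0,0]],
    [[0,0,2],[0,0,0]],
    [[0,0,3],[0,0,0]],
    [[0,0,3],[0,0,0]],
  ],
)

```text
time: 27.05
tool_pos: [591.8, -29.1, 78.4]
tcp_rot: [-180.0, -0.0, 149.2]
ft_force: [0.0, -0.6, -2.2]
finger_gap: 27.5
grip_force: 35.5
```

Emit:
jog_arm(
  rows=[
    [[0,0,1],[0,0,0]],
    [[0,0,2],[0,0,0]],
    [[0,0,2],[0,0,0]],
  ],
)

```text
time: 27.35
tool_pos: [592.4, -29.2, 78.0]
tcp_rot: [180.0, 0.1, 149.2]
ft_force: [-3.9, 1.4, 6.9]
finger_gap: 27.6
grip_force: 36.7
```

It goes home: the rim is on the seat at z≈20 with about 9 N, so sleeve 2 is good. Holding briefly, then to the green tray.

Emit:
jog_arm(
  rows=[
    [[0,0,1],[0,0,0]],
    [[0,0,1],[0,0,0]],
    [[0,0,1],[0,0,0]],
    [[0,0,0],[0,0,0]],
    [[0,0,-10],[0,0,0]],
    [[0,0,-30],[0,0,0]],
    [[0,0,-52],[0,0,0]],
    [[0,0,-74],[0,0,0]],
    [[0,0,-88],[0,0,0]],
    [[0,0,-92],[0,0,0]],
  ],
)

```text
time: 28.35
tool_pos: [593.2, -29.3, 171.0]
tcp_rot: [179.9, 0.2, 149.2]
ft_force: [0.4, 0.4, -0.8]
finger_gap: 27.5
grip_force: 35.7
```

Emit:
jog_arm(
  rows=[
    [[-4,-10,0],[0,0,0]],
    [[-14,-40,0],[0,0,0]],
    [[-27,-75,0],[0,0,0]],
    [[-41,-112,0],[0,0,0]],
    [[-55,-150,0],[0,0,0]],
    [[-68,-187,0],[0,0,0]],
    [[-82,-224,0],[0,0,0]],
    [[-95,-260,0],[0,0,0]],
    [[-106,-290,0],[0,0,0]],
    [[-112,-306,0],[0,0,0]],
  ],
)

```text
time: 29.35
tool_pos: [529.1, -352.0, 166.5]
tcp_rot: [-180.0, -0.2, 149.0]
ft_force: [0.2, 0.3, -1.6]
finger_gap: 27.9
grip_force: 35.6
```

Emit:
jog_arm(
  rows=[
    [[-2,-6,0],[0,0,0]],
    [[-2,-6,0],[0,0,0]],
    [[-2,-6,0],[0,0,0]],
  ],
)

```text
time: 29.65
tool_pos: [530.3, -354.1, 168.2]
tcp_rot: [180.0, -0.1, 149.2]
ft_force: [0.2, -0.4, -1.8]
finger_gap: 27.5
grip_force: 35.6
```

Emit:
jog_arm(
  rows=[
    [[0,0,10],[0,0,0]],
    [[0,0,30],[0,0,0]],
    [[0,0,55],[0,0,0]],
    [[0,0,75],[0,0,0]],
    [[0,0,88],[0,0,0]],
    [[0,0,96],[0,0,0]],
    [[0,0,100],[0,0,0]],
    [[0,0,102],[0,0,0]],
    [[0,0,102],[0,0,0]],
  ],
)

```text
time: 30.55
tool_pos: [530.5, -355.8, 67.3]
tcp_rot: [-180.0, 0.1, 149.2]
ft_force: [0.2, -0.2, -1.2]
finger_gap: 27.4
grip_force: 35.6
```

Emit:
jog_arm(
  rows=[
    [[0,0,1],[0,0,0]],
    [[0,0,2],[0,0,0]],
    [[0,0,3],[0,0,0]],
    [[0,0,3],[0,0,0]],
  ],
)

```text
time: 30.95
tool_pos: [530.0, -355.5, 63.5]
tcp_rot: [-180.0, -0.0, 149.2]
ft_force: [-0.4, 0.0, -1.3]
finger_gap: 27.5
grip_force: 35.6
```

Emit:
jog_arm(
  rows=[
    [[0,0,1],[0,0,0]],
    [[0,0,2],[0,0,0]],
    [[0,0,2],[0,0,0]],
    [[0,0,2],[0,0,0]],
  ],
)

```text
time: 31.35
tool_pos: [530.3, -355.6, 62.0]
tcp_rot: [-180.0, 0.0, 149.2]
ft_force: [0.2, 1.0, 1.8]
finger_gap: 28.0
grip_force: 36.1
```

Touching the floor. Release and back off.

Emit:
jog_arm(
  rows=[
    [[0,0,0],[0,0,0]],
    [[0,0,0],[0,0,0]],
    [[0,0,0],[0,0,0]],
    [[0,0,0],[0,0,0]],
    [[0,0,0],[0,0,0]],
    [[0,0,0],[0,0,0]],
  ],
  grip=85,
)

```text
time: 31.95
tool_pos: [530.0, -355.5, 61.6]
tcp_rot: [-180.0, -0.0, 149.2]
ft_force: [0.1, 0.3, 0.1]
finger_gap: 85.0
grip_force: 0.0
```

Emit:
jog_arm(
  rows=[
    [[0,0,-6],[0,0,0]],
    [[0,0,-20],[0,0,0]],
    [[0,0,-45],[0,0,0]],
    [[0,0,-75],[0,0,0]],
    [[0,0,-105],[0,0,0]],
    [[0,0,-125],[0,0,0]],
    [[0,0,-130],[0,0,0]],
    [[0,0,-130],[0,0,0]],
  ],
)

```text
time: 32.75
tool_pos: [530.7, -356.0, 193.4]
tcp_rot: [-180.0, 0.2, 149.2]
ft_force: [0.6, 0.4, -0.2]
finger_gap: 84.9
grip_force: 0.0
```

```bash
python3 look.py tray 124; python3 - <<'E'
from h import *;from bench import r
a,_=r.snapshot('side');b=cv2.imread('pics/tray.png');cv2.imwrite('pics/fin.png',np.vstack([a[100:400],b[50:350]])) 
E
```

```text
32.75 [ 530.73760556 -355.99269244  193.43887526] [-1.79976844e+02  1.68916952e-01  1.49188120e+02]
n [ 310  172   37   37 1342] z 124.83511996685726 mean [2.010257 2.524834] rect ((1.752457618713379, 2.5801944732666016), (28.098482131958008, 27.4287052154541), 0.05396290495991707) circ ((1.3731036186218262, 2.396923542022705), 18.9739990234375)
```

View pics/fin.png

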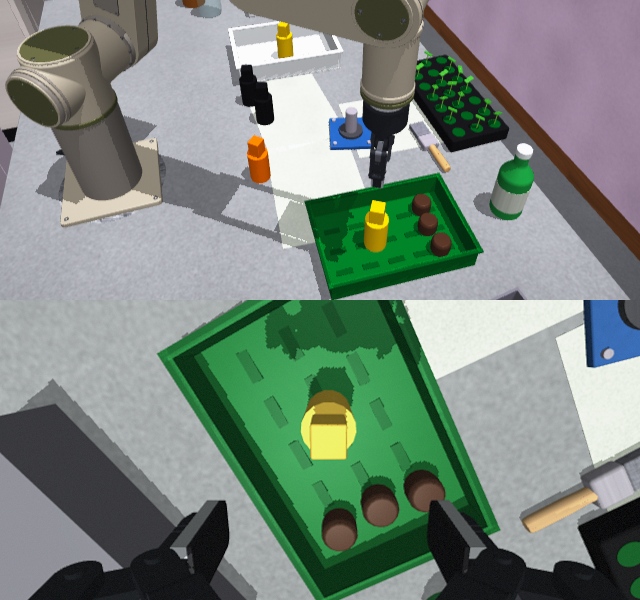

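The picture shows sleeve 2 upright in the green tray at (376,228) and sleeve 1 upright in the white tub at (285,40). The pellets have not moved and the gripper is clear of everything.

```bash
python3 -c "
from bench import r
print(r.hand_in())"
```

```text
the job is handed in; nothing more can be done
None
```

I checked both sleeves on the gauge and handed the job in: the first stopped about 20 mm short and stands in the white tub, the second went fully home and stands in the green tray; both are upright and released.

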